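Fill the pastry display trays

TASK

Four freshly finished pastries stand mixed on the counter in front of the robot: two round tartlets, an oblong bar and a square slice. Put each on the display tray that already carries one of its kind, lying flat on the tray's floor, not stacked on another pastry or perched on the rim. Keep every pastry the right way up and do not shift the three already on display.

Things in the scene. Friction and masses are not known exactly. Their poses are not given: they have to be found in the camera images.
- tart_a: loose round tartlet, straight-sided disc, 54 mm in diameter, 26 mm high. Golden crust below, flat dark chocolate top; 40 to 85 g, firm enough to grip. Origin: centre of its underside, z up. Starts on the counter, in front of the robot.
- tart_b: loose round tartlet, straight-sided disc, 54 mm in diameter, 26 mm high. Golden crust below, flat dark chocolate top; 40 to 85 g, firm enough to grip. Origin: centre of its underside, z up. Identical to tart_a, starts on the counter.
- bar: loose oblong bar, 90 mm (its x) by 30 mm (its y), 26 mm high. Golden crust below, flat dark chocolate top; 40 to 85 g, firm enough to grip. Origin: centre of its underside, z up. Starts on the counter, lying roughly fore and aft.
- square: loose square slice, 46 by 46 mm, sides along its x and y, 26 mm high. Golden crust below, flat dark chocolate top; 40 to 85 g, firm enough to grip. Origin: centre of its underside, z up. Starts on the counter.
- tray_tart: fixed square steel tray, 180 x 180 mm outside, that already carries one round tartlet, in the half towards its +x (away from the robot; yaw up to 0.25 rad); the -x half is empty. The three trays are alike. Floor 4 mm, rim top 12 mm above the counter; rim 3 mm thick. Origin: centre of its underside, on the counter (z = 0); x, y along its sides.
- tray_bar: fixed square steel tray, 180 x 180 mm outside, that already carries one oblong bar, in the half towards its +x (away from the robot; yaw up to 0.25 rad); the -x half is empty. The three trays are alike. Floor 4 mm, rim top 12 mm above the counter; rim 3 mm thick. Origin: centre of its underside, on the counter (z = 0); x, y along its sides.
- tray_square: fixed square steel tray, 180 x 180 mm outside, that already carries one square slice, in the half towards its +x (away from the robot; yaw up to 0.25 rad); the -x half is empty. The three trays are alike. Floor 4 mm, rim top 12 mm above the counter; rim 3 mm thick. Origin: centre of its underside, on the counter (z = 0); x, y along its sides.
- shown_tart: loose round tartlet, straight-sided disc, 54 mm in diameter, 26 mm high. Golden crust below, flat dark chocolate top; 40 to 85 g, firm enough to grip. Origin: centre of its underside, z up. Already on display on tray_tart; leave it.
- shown_bar: loose oblong bar, 90 mm (its x) by 30 mm (its y), 26 mm high. Golden crust below, flat dark chocolate top; 40 to 85 g, firm enough to grip. Origin: centre of its underside, z up. Already on display on tray_bar, lying roughly along the tray's y; leave it.
- shown_square: loose square slice, 46 by 46 mm, sides along its x and y, 26 mm high. Golden crust below, flat dark chocolate top; 40 to 85 g, firm enough to grip. Origin: centre of its underside, z up. Already on display on tray_square; leave it.
Not all that is in view belongs to the job. What is shaped like the shown_bar but blue is not meant.

How it is judged:
By the outcome, as a careful person would: the job done as asked, in the order asked, and still so for the second after the job is handed in, with the robot touching nothing.
It also fails if it takes over 99 s, if anything falls off the work surface, if the arm or the gripper's body presses on something with over 40 N, if the wrist force passes 120 N, or if a joint passes its speed limit or range.

ROBOT

A 6-joint arm with a two-finger parallel gripper is mounted at the origin on the work surface. World frame = base frame: x ahead of the robot, y to its left, z up, the work surface at z = 0. Lengths are in m, angles in rad, forces in N, time in s.
With the tool pointing down it reaches from about 0.35 to 0.925 m from the base axis. Payload 6.4 kg.
Tool frame: the origin (TCP) lies between the finger pads; the fingertips stand 8 mm ahead of it and the grasp point (between the pads) lies 11 mm behind it; z points along the fingers, y is the line along which they close (so a half turn about z gives the same grasp; the last joint's range is limited). The gripper opens to 94 mm and grips with 3 to 60 N. Pads are 16 mm wide; open, the fingers measure 119 mm over their backs; the gripper's body (75 mm by 177 mm) begins 78 mm behind the grasp point.
Start: joints at [1.143, 0.245, 1.558, -0, 1.339, -0.174], TCP at [0.163, 0.629, 0.213] pointing down, gripper open.
Joint ranges: [-3.13, 3.13], [-1.02, 2.26], [0.13, 2.54], [-0.95, 4.09], [0.21, 2.88], [-2.74, 2.74]. Speed limits (rad/s): [2.57, 2.57, 3.14, 3.14, 3.14, 3.14].

INTERFACE

Orientations are given as a rotation vector (axis times angle).
In Python, from plant import monitor, optics, robot gives the robot as it stands. The module is installed in compiled form; this text tells all that it offers.
- The arm moves only by the tool move_arm, never from a script. Its argument "targets" is one flat list of numbers, 4 for each row, row after row: the shift along the tool's x, y, z in m, then the turn about the tool's z in degrees. A call has 1 to 5 rows; each row shifts and turns the commanded pose from where the row before left it, along the tool's axes as they then stand; what a row does not reach is not made up. A row lasts 1/12 s, in which the tool goes at most 41.7 mm and 7.16 degrees, less where a joint would pass 70% of its speed; a pose out of reach is approached as far as the arm can. A call is refused whole if a number of a shift passes 0.0417 or a number of a turn 7.16, either way. A call with a gripper value outside its range is refused whole. "claw" is the closure, from -1 (fully open) to 1 (shut), set as the call begins (left out, the last holds). The fingers move at their own pace and stop on an object; the grip force is fixed at half the most. Time passes only in rows, so rows that do not move let the fingers close. It gives the time, the measured TCP pose, the force, the opening and the grip force at its end, in the units of the state.
- monitor.get_state(): the state, without advancing time (a new reading comes with each control period).
- optics.capture(name): name is "side" or "top" or "wrist"; returns a dict with "image" (480x640x3 uint8, red, green, blue), "fx", "fy", "cx", "cy" (pixels), "k1" (the pictures are not rectified: a ray, as slopes to the right and down, at radius r is drawn at 1 + k1 r^2 times it, then the intrinsics apply), "rvec" (rotation vector, rad) and "tvec" (3), from world to camera coordinates, as OpenCV has them; the wrist camera has in their place "mount" (4x4, takes a point from camera to tool coordinates, whose origin is the TCP and whose axes are the flange's). Camera axes: x right, y down, z forward; pixel columns grow to the right and rows downward; lengths in m; the calibration is good to about 2 mm. A picture is of the moment at which its call begins: read the wrist's pose just before it. There is no depth.
- robot.close_job(): hands the job in; it is judged then, once.
The state is a dict: "time_s": time; "joint_pos": joint angles; "qd": joint speeds; "tau": joint torques, N m; "tcp_pos": TCP position; "tool_rot": TCP orientation; "contact_force": force on the tool from outside, world axes, zero at the start; "ft_torque": the same for the moment, N m; "opening": finger opening in m; "gripper_force": force on a finger pad.
Only numpy, scipy, OpenCV 4.12 (cv2) and the standard library are available. Lean on these libraries where they do the work, as an engineer would, in place of code of your own. Each camera call takes 0.05 s, during which the arm holds its last target. There are 200 camera calls.

## Working session

There is one attempt and no reset: what is moved stays moved. The work goes in short steps, Python scripts to look and compute and a tool call to move; the robot and the scene stay as the last step left them, time stands still between calls to the robot, and variables do not carry over. Pictures are saved under pics/ and viewed, at most 14 in all, crops included, and the job is handed in when it is done.

Besides the shell and the picture viewer there is one more tool, called after "Request:" by a JSON object that holds its "fn" and its "kwargs". move_arm: Moves the arm, as the interface text tells. Its arguments: {"type":"object","properties":{"targets":{"type":"array"},"claw":{"type":"number"}},"required":["targets"]}

```bash
mkdir -p pics; python3 - <<'E'
from plant import monitor, optics
import cv2
s=monitor.get_state();print(s)
for n in("top","side"):
    c=optics.capture(n);cv2.imwrite(f"pics/{n}0.png",c["image"][:,:,::-1]);print({k:v for k,v in c.items() if k!="image"})
E
```

```text
{'time_s': 0.0, 'joint_pos': array([ 1.14290751e+00,  2.45775103e-01,  1.55899149e+00,  5.58074184e-06,
        1.33870738e+00, -1.74075682e-01]), 'qd': array([ 0.00061555,  0.00190648, -0.00079536, -0.00044139,  0.00147977,
        0.00116632]), 'tau': array([-1.14124610e-03, -4.15826619e+01, -3.14602840e+01,  6.84697973e-02,
        3.32217535e-02, -1.22162978e-04]), 'tcp_pos': array([0.16294591, 0.62864503, 0.21238239]), 'tool_rot': array([-3.97550035e-01, -3.11576858e+00,  2.81927765e-03]), 'contact_force': array([0.43133255, 0.69984281, 0.24185825]), 'ft_torque': array([-0.00977084,  0.04015736,  0.01406249]), 'gripper_force': 0.0, 'opening': 0.09402812715623039}
{'fx': 574.0814765821824, 'fy': 574.0814765821824, 'cx': 326.75052559523124, 'cy': 245.6439424619936, 'k1': -0.06069649498527073, 'rvec': array([ 2.12059657, -2.09026836,  0.22996192]), 'tvec': array([-0.07422927,  0.58907901,  1.44721836])}
{'fx': 565.1175590704512, 'fy': 565.1175590704512, 'cx': 317.83987299450587, 'cy': 241.69975002639492, 'k1': 0.04754475495085151, 'rvec': array([ 0.30042924, -2.81182347,  1.21470299]), 'tvec': array([0.54692579, 0.18909404, 1.14364243])}
```

View pics/top0.png

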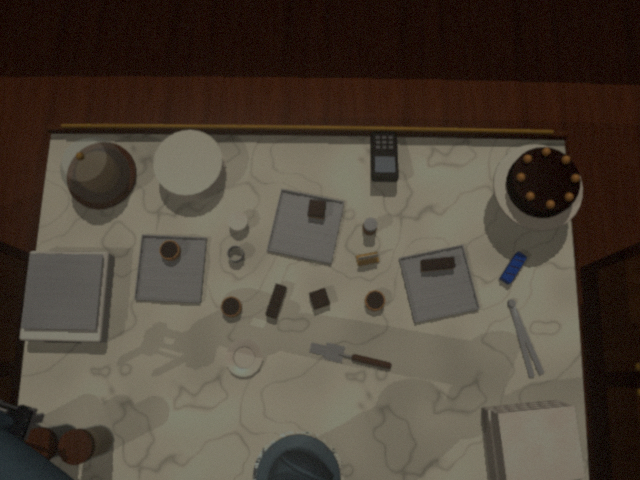

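View pics/side0.png

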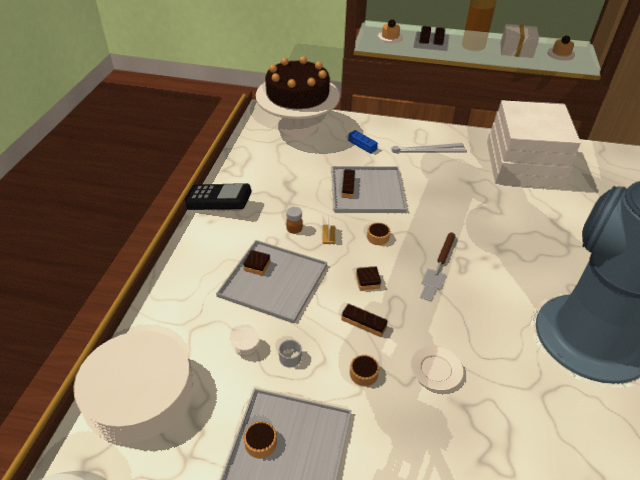

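The top view (up = +x, left = +y) shows loose tarts at about (232,307) and (374,301), the bar at (276,301) and the square at (319,299). The trays are tart (172,270), square (306,227) and bar (440,285). The side view agrees. The cups, jar, butter, spatula and blue bar are distractors.

```bash
cat > h.py <<'E'
import numpy as np, cv2
from scipy.spatial.transform import Rotation as R
from plant import monitor, optics
def cap(n):
    s=monitor.get_state(); c=optics.capture(n)
    if n=="wrist":
        T=np.eye(4);T[:3,:3]=R.from_rotvec(s["tool_rot"]).as_matrix();T[:3,3]=s["tcp_pos"];c["T"]=T@c["mount"]
    else:
        T=np.eye(4);T[:3,:3]=R.from_rotvec(c["rvec"]).as_matrix();T[:3,3]=c["tvec"];c["T"]=np.linalg.inv(T)
    return c
def ray(c,px,z):
    px=np.asarray(px,float).reshape(-1,1,2)
    K=np.array([[c["fx"],0,c["cx"]],[0,c["fy"],c["cy"]],[0,0,1]])
    u=cv2.undistortPoints(px,K,np.array([c["k1"],0,0,0,0.]),None,None).reshape(-1,2)
    d=np.c_[u,np.ones(len(u))]@c["T"][:3,:3].T; o=c["T"][:3,3]
    return (o+d*((z-o[2])/d[:,2])[:,None])[:,:2]
def rect(c,mask,z):
    k,_=cv2.findContours(mask.astype(np.uint8),cv2.RETR_EXTERNAL,cv2.CHAIN_APPROX_NONE)
    k=max(k,key=cv2.contourArea)
    p=ray(c,k,z)*1000
    (x,y),(w,h),a=cv2.minAreaRect(p.astype(np.float32))
    if w<h: w,h,a=h,w,a+90
    a=(a+90)%180-90   # long axis direction, deg from world x
    return np.round([x,y,w,h,a],1)
E
python3 - <<'E'
from h import *
c=cap("top");im=c["image"].astype(int);print(c["T"][:3,3])
m=im.max(2)
def roi(mask,x,y,r):
    o=np.zeros_like(mask);o[y-r:y+r,x-r:x+r]=mask[y-r:y+r,x-r:x+r];return o
for n,x,y,r in[("tA",232,307,18),("bar",276,301,24),("sq",319,299,17),("tB",374,301,17),("start",171,250,16),("ssq",316,208,15),("sbar",437,264,22)]:
    for t in (60,75): print(n,t,rect(c,roi(m<t,x,y,r),.026))
for n,x,y in[("tart",172,270),("sq",306,227),("bar",440,285)]:
    print(n,im[y+15,x+5])
    sat=im.max(2)-im.min(2)
    g=(im[:,:,0]-im[:,:,2]<12)&(m>60)&(m<150)
    g=cv2.morphologyEx(g.astype(np.uint8),cv2.MORPH_CLOSE,np.ones((3,3)))
    print(n,rect(c,roi(g,x,y,48),.010))
print(im[320,300],im[307,232],im[301,276],im[299,319])
E
```

```text
[ 0.26226821 -0.06960949  1.5405632 ]
tA 60 [431.4 186.8  42.7  39.8   2.6]
tA 75 [423.1 183.3  64.1  48.2  15.4]
bar 60 [446.2  67.6  88.6  30.3 -16.7]
bar 75 [440.9  68.7 101.2  32.8 -16.7]
sq 60 [454.6 -47.3  43.8  42.8  19.4]
sq 75 [453.2 -47.   49.7  46.2  19.4]
tB 60 [ 4.532e+02 -1.942e+02  4.260e+01  3.980e+01 -3.000e-01]
tB 75 [ 447.8 -194.4   53.1   45.2    0.8]
start 60 [581.8 363.2  41.7  40.2 -42.1]
start 75 [572.2 358.4  67.5  54.6   4. ]
ssq 60 [702.9 -36.7  56.9  44.7  -6. ]
ssq 75 [700.  -26.4  82.4  74.5  79.6]
sbar 60 [ 551.2 -364.    91.7   36.1  -85.1]
sbar 75 [ 545.5 -364.    97.2   50.1  -82.8]
tart [92 91 86]
tart [532.2 358.7 184.1 180.6  -1.7]
sq [97 94 88]
sq [655.6  -6.4 187.2 179.2 -11.3]
bar [96 94 89]
bar [ 501.9 -369.2  182.5  181.2   12.6]
[110 105  89] [43 35 33] [42 35 28] [44 36 32]
```

```bash
cat >> h.py <<'E'
def phi_now(s):
    y=R.from_rotvec(s["tool_rot"]).as_matrix()[:,1]; return np.degrees(np.arctan2(y[1],y[0]))
def plan(wps, step=38., turn=6.8):
    """wps: (x,y,z mm, phi deg of the closing axis); prints calls of <=5 rows"""
    s=monitor.get_state(); p=s["tcp_pos"]*1000; f=phi_now(s)
    print("now",p.round(1),round(f,1))
    for w in wps:
        g=np.array(w[:3],float); 
        df=w[3]-f
        n=max(1,int(np.ceil(max(np.linalg.norm(g-p)/step,abs(df)/turn)))); rows=[]
        p0,f0=p.copy(),f
        for i in range(1,n+1):
            t=np.radians(f); e=p0+(g-p0)*i/n-p
            Y=np.array([np.cos(t),np.sin(t),0]); X=np.array([-np.sin(t),np.cos(t),0])
            d=np.round([e@X,e@Y,-e[2]]); a=np.round(-(f0+df*i/n-f),1)
            p=p+d[0]*X+d[1]*Y-np.array([0,0,d[2]]); f-=a
            rows.append([*(d/1000),a])
        print("->",w)
        for i in range(0,n,5): print("  ",",".join(f"{v:g}" for r in rows[i:i+5] for v in r))
E
python3 -c "
import numpy as np
for a,c,l in((-1.7,(532,359),((-32,42),(-32,-42))),(-11.3,(656,-6),((-38,0),)),(12.6,(502,-369),((-36,0),))):
  t=np.radians(a);M=np.array([[np.cos(t),-np.sin(t)],[np.sin(t),np.cos(t)]])
  for p in l: print(np.round(c+M@p))
from h import plan
plan([(431,187,150,0),(431,187,11,0)])"
```

```text
[501. 402.]
[499. 318.]
[619.   1.]
[ 467. -377.]
now [163.  628.8 212.7] 75.5
-> (431, 187, 150, 0)
   -0.026,-0.026,0.004,5.4,-0.029,-0.023,0.005,5.4,-0.031,-0.02,0.004,5.4,-0.033,-0.017,0.005,5.4,-0.034,-0.015,0.004,5.4
   -0.035,-0.011,0.005,5.3,-0.036,-0.007,0.004,5.4,-0.037,-0.004,0.005,5.4,-0.037,-0.001,0.004,5.4,-0.036,0.002,0.005,5.4
   -0.037,0.007,0.004,5.4,-0.035,0.009,0.005,5.4,-0.035,0.013,0.004,5.4,-0.033,0.016,0.005,5.4
-> (431, 187, 11, 0)
   -0,0,0.035,-0,-0,0,0.034,-0,-0,0,0.035,-0,-0,0,0.035,-0
```

Request:
{"fn": "move_arm", "kwargs": {"targets": [-0.026,-0.026,0.004,5.4,-0.029,-0.023,0.005,5.4,-0.031,-0.02,0.004,5.4,-0.033,-0.017,0.005,5.4,-0.034,-0.015,0.004,5.4], "claw": -1}}

```text
time_s: 0.57
tcp_pos: [0.2594, 0.4693, 0.1908]
tool_rot: [-1.12, -2.935, 0.001]
contact_force: [0.5, 0.3, 0.4]
opening: 0.0943
gripper_force: 0.0
```

Request:
{"fn": "move_arm", "kwargs": {"targets": [-0.035,-0.011,0.005,5.3,-0.036,-0.007,0.004,5.4,-0.037,-0.004,0.005,5.4,-0.037,-0.001,0.004,5.4,-0.036,0.002,0.005,5.4]}}

```text
time_s: 0.98
tcp_pos: [0.3545, 0.3122, 0.1683]
tool_rot: [1.772, 2.594, 0.0]
contact_force: [0.8, -0.4, -0.3]
opening: 0.0939
gripper_force: 0.0
```

Request:
{"fn": "move_arm", "kwargs": {"targets": [-0.037,0.007,0.004,5.4,-0.035,0.009,0.005,5.4,-0.035,0.013,0.004,5.4,-0.033,0.016,0.005,5.4,0,0,0,0]}}

```text
time_s: 1.4
tcp_pos: [0.4328, 0.1832, 0.1498]
tool_rot: [2.232, 2.21, -0.002]
contact_force: [0.4, 1.0, 1.0]
opening: 0.094
gripper_force: 0.0
```

```bash
python3 - <<'E'
from h import *
s=monitor.get_state();print(s["time_s"],s["contact_force"],s["joint_pos"])
c=cap("wrist");cv2.imwrite("pics/w1.png",c["image"][:,:,::-1])
plan([(431,187,11,0)])
E
```

```text
1.4 [0.381914   0.95464547 0.99338337] [ 1.59454228e-01 -1.17635842e-01  2.06073128e+00 -1.58774527e-03
  1.19890411e+00  1.69953890e-01]
now [431.6 185.3 150. ] -0.3
-> (431, 187, 11, 0)
   0,-0,0.035,-0.1,0.001,-0,0.034,-0.1,0,-0,0.035,-0.1,0.001,-0.001,0.035,-0
```

View pics/w1.png

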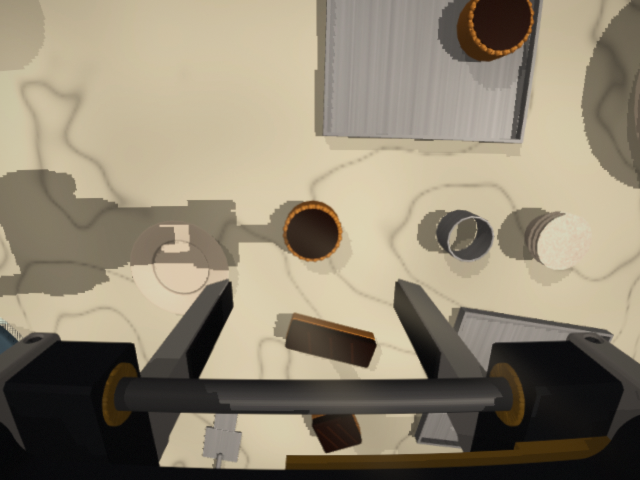

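Wrist view: the tart sits at (313,232) with the bar at (331,340), and both are clear of the cup and tray. I'll check the position from this view.

```bash
python3 - <<'E'
from h import *
c=cap("wrist");m=c["image"].astype(int)
for n,(x0,x1,y0,y1) in{"tart":(280,350,195,268),"bar":(275,385,305,370)}.items():
    o=np.zeros(m.shape[:2],np.uint8);o[y0:y1,x0:x1]=(m.max(2)<75)[y0:y1,x0:x1]
    o=cv2.morphologyEx(o,cv2.MORPH_OPEN,np.ones((5,5)))
    print(n,rect(c,o,.026))
print(ray(c,[(313,232)],.026))
E
```

```text
tart [ 4.320e+02  1.896e+02  4.440e+01  4.390e+01 -3.000e-01]
bar [462.1  72.1  61.5  33.2 -17. ]
[[0.43153534 0.19328127]]
```

Request:
{"fn": "move_arm", "kwargs": {"targets": [0.002,0,0.035,0,0.001,0,0.035,0,0,0,0.035,0,0,0,0.034,0,0,0,0,0]}}

```text
time_s: 1.92
tcp_pos: [0.4307, 0.192, 0.0097]
tool_rot: [-2.219, -2.223, 0.001]
contact_force: [0.3, -0.3, 1.0]
opening: 0.0939
gripper_force: 0.0
```

Request:
{"fn": "move_arm", "kwargs": {"targets": [0,0,0,0,0,0,0,0,0,0,0,0,0,0,0,0,0,0,0,0], "claw": 1}}

```text
time_s: 2.33
tcp_pos: [0.4307, 0.1909, 0.0118]
tool_rot: [2.221, 2.221, 0.001]
contact_force: [0.3, -0.6, -0.2]
opening: 0.0643
gripper_force: 0.0
```

Request:
{"fn": "move_arm", "kwargs": {"targets": [0,0,0,0,0,0,0,0,0,0,0,0,0,0,0,0,0,0,0,0]}}

```text
time_s: 2.75
tcp_pos: [0.4309, 0.1906, 0.0117]
tool_rot: [-2.222, -2.22, -0.0]
contact_force: [-0.9, -0.0, 3.6]
opening: 0.0534
gripper_force: 30.0
```

```bash
python3 - <<'E'
from h import *
plan([(431,188,130,0),(501,402,130,-1.7),(501,402,16,-1.7)])
E
```

```text
now [430.9 190.6  11.7] -0.0
-> (431, 188, 130, 0)
   -0.001,0,-0.03,-0,-0,0,-0.029,-0,-0.001,0,-0.03,-0,-0.001,0,-0.029,-0
-> (501, 402, 130, -1.7)
   0.036,0.012,-0,0.3,0.036,0.011,-0,0.3,0.035,0.011,-0,0.2,0.036,0.012,-0,0.3,0.036,0.011,-0,0.3
   0.036,0.01,-0,0.3
-> (501, 402, 16, -1.7)
   0,0,0.038,-0,0,0,0.038,-0,0,0,0.038,-0
```

Request:
{"fn": "move_arm", "kwargs": {"targets": [0,0,-0.03,0,0,0,-0.03,0,0,0,-0.03,0,0,0,-0.03,0]}}

```text
time_s: 3.08
tcp_pos: [0.4302, 0.1903, 0.1323]
tool_rot: [-2.222, -2.22, 0.001]
contact_force: [0.4, 0.3, -0.4]
opening: 0.0535
gripper_force: 30.0
```

Request:
{"fn": "move_arm", "kwargs": {"targets": [0.035,0.012,0,0.3,0.035,0.011,0,0.3,0.035,0.012,0,0.3,0.035,0.012,0,0.3,0.035,0.012,0,0.3]}}

```text
time_s: 3.5
tcp_pos: [0.4919, 0.3664, 0.131]
tool_rot: [2.251, 2.191, -0.001]
contact_force: [0.3, 0.3, -0.9]
opening: 0.0536
gripper_force: 30.0
```

Request:
{"fn": "move_arm", "kwargs": {"targets": [0.035,0.012,0,0.2,0,0,0,0,0,0,0,0]}}

```text
time_s: 3.75
tcp_pos: [0.5045, 0.4005, 0.1302]
tool_rot: [-2.253, -2.189, 0.003]
contact_force: [-0.4, -0.3, -1.1]
opening: 0.0536
gripper_force: 30.0
```

```bash
python3 - <<'E'
from h import *
c=cap("wrist");cv2.imwrite("pics/w2.png",c["image"][:,:,::-1])
print(monitor.get_state()["opening"])
plan([(501,402,16,-1.7)])
E
```

```text
0.05370218261835632
now [504.2 399.4 130.4] -1.7
-> (501, 402, 16, -1.7)
   0.001,-0.001,0.029,0,0,-0.001,0.028,0,0.001,-0,0.029,0,0.001,-0.001,0.028,0
```

View pics/w2.png

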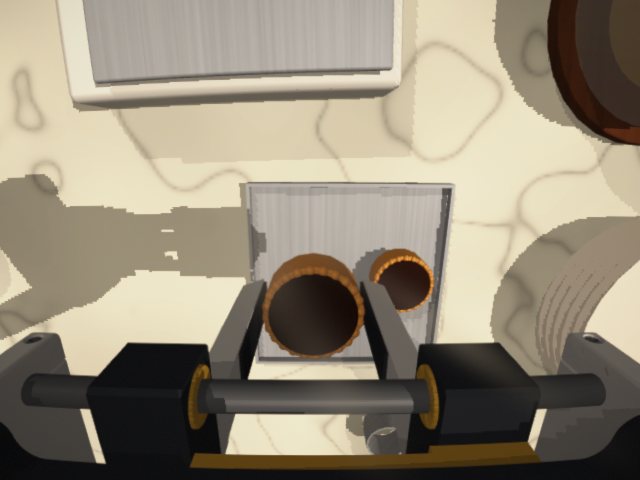

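```bash
python3 - <<'E'
from h import *
c=cap("wrist")
print(ray(c,[(248,184),(454,185),(437,362),(258,361)],.012).round(3), ray(c,[(405,287)],.03).round(3))
E
```

```text
[[0.45  0.452]
 [0.626 0.447]
 [0.626 0.27 ]
 [0.445 0.277]] [[0.583 0.362]]
```

Request:
{"fn": "move_arm", "kwargs": {"targets": [0.001,0,0.029,0,0.001,0,0.029,0,0.001,0,0.029,0,0,0,0.022,0,0,0,0,0]}}

```text
time_s: 4.27
tcp_pos: [0.5011, 0.3992, 0.0174]
tool_rot: [-2.255, -2.184, 0.015]
contact_force: [-0.4, -1.6, -0.3]
opening: 0.0538
gripper_force: 30.0
```

Request:
{"fn": "move_arm", "kwargs": {"targets": [0,0,0.002,0,0,0,0.002,0,0,0,0,0,0,0,0,0]}}

```text
time_s: 4.6
tcp_pos: [0.5059, 0.4029, 0.0204]
tool_rot: [2.255, 2.187, 0.004]
contact_force: [-0.0, 0.6, -1.0]
opening: 0.0539
gripper_force: 30.0
```

```bash
python3 - <<'E'
from h import *
plan([(504,402,16,-1.7)])
E
```

```text
now [505.9 402.9  20.4] -1.8
-> (504, 402, 16, -1.7)
   -0.001,-0.002,0.004,-0.1
```

Request:
{"fn": "move_arm", "kwargs": {"targets": [0,0,0,0,0,0,0,0]}}

```text
time_s: 4.77
tcp_pos: [0.5053, 0.4028, 0.0195]
tool_rot: [2.255, 2.187, 0.002]
contact_force: [0.2, -0.5, -0.9]
opening: 0.0538
gripper_force: 30.0
```

Request:
{"fn": "move_arm", "kwargs": {"targets": [0,0,0.002,0,0,0,0.001,0,0,0,0,0,0,0,0,0]}}

```text
time_s: 5.1
tcp_pos: [0.5049, 0.4027, 0.0158]
tool_rot: [2.255, 2.187, 0.0]
contact_force: [-0.5, 0.2, 2.1]
opening: 0.0534
gripper_force: 30.0
```

Request:
{"fn": "move_arm", "kwargs": {"targets": [0,0,0.001,0,0,0,0,0,0,0,0,0]}}

```text
time_s: 5.35
tcp_pos: [0.5049, 0.4027, 0.0157]
tool_rot: [2.255, 2.188, -0.0]
contact_force: [-3.2, -2.1, 8.6]
opening: 0.0535
gripper_force: 30.0
```

Request:
{"fn": "move_arm", "kwargs": {"targets": [0,0,0,0,0,0,0,0,0,0,0,0], "claw": -0.35}}

```text
time_s: 5.6
tcp_pos: [0.5046, 0.4024, 0.0141]
tool_rot: [-2.255, -2.187, 0.001]
contact_force: [-0.6, 0.7, 0.1]
opening: 0.0634
gripper_force: 0.0
```

Request:
{"fn": "move_arm", "kwargs": {"targets": [0,0,-0.01,0,0,0,-0.03,0,0,0,-0.04,0,0,0,-0.04,0,0,0,0,0]}}

```text
time_s: 6.02
tcp_pos: [0.5096, 0.4054, 0.145]
tool_rot: [2.252, 2.185, 0.025]
contact_force: [0.4, 0.0, 1.6]
opening: 0.063
gripper_force: 0.0
```

```bash
python3 - <<'E'
from h import *
plan([(453,-192,130,0),(453,-192,11,0)])
c=cap("top");cv2.imwrite("pics/t2.png",cv2.resize(c["image"][180:340,100:500,::-1],None,fx=2,fy=2))
E
```

```text
now [509.6 405.4 145. ] -1.7
-> (453, -192, 130, 0)
   -0.037,-0.002,0.001,-0.1,-0.038,-0.003,0.001,-0.1,-0.037,-0.002,0.001,-0.1,-0.038,-0.003,0.001,-0.1,-0.037,-0.003,0.001,-0.1
   -0.037,-0.002,0.001,-0.2,-0.038,-0.003,0.001,-0.1,-0.037,-0.003,0.001,-0.1,-0.038,-0.003,0,-0.1,-0.037,-0.003,0.001,-0.1
   -0.037,-0.003,0.001,-0.1,-0.038,-0.004,0.001,-0.1,-0.037,-0.003,0.001,-0.1,-0.037,-0.003,0.001,-0.1,-0.038,-0.003,0.001,-0.1
   -0.037,-0.004,0.001,-0.1
-> (453, -192, 11, 0)
   -0,0,0.03,-0,-0,0,0.03,-0,-0,0,0.029,-0,-0,0,0.03,-0
```

View pics/t2.png

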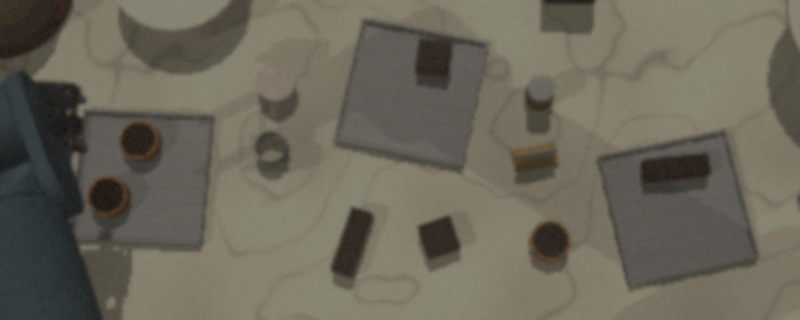

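Tart A lies in the tray at crop (107,196), clear of the shown tart at (139,140). Next is tart B.

Request:
{"fn": "move_arm", "kwargs": {"targets": [-0.037,-0.002,0,0,-0.038,-0.003,0,0,-0.037,-0.002,0,0,-0.038,-0.003,0,0,-0.037,-0.003,0,0], "claw": -1}}

```text
time_s: 6.48
tcp_pos: [0.4847, 0.2142, 0.1333]
tool_rot: [-2.254, -2.187, 0.003]
contact_force: [0.3, -0.4, 0.8]
opening: 0.0927
gripper_force: 0.0
```

Request:
{"fn": "move_arm", "kwargs": {"targets": [-0.037,-0.002,0,0,-0.038,-0.002,0,0,-0.037,-0.002,0,0,-0.038,-0.002,0,0,-0.037,-0.002,0,0]}}

```text
time_s: 6.9
tcp_pos: [0.4691, 0.0279, 0.1335]
tool_rot: [-2.254, -2.187, 0.001]
contact_force: [0.6, 0.0, 1.6]
opening: 0.0943
gripper_force: 0.0
```

Request:
{"fn": "move_arm", "kwargs": {"targets": [-0.037,-0.002,0,0,-0.037,-0.002,0,0,-0.037,-0.002,0,0,-0.037,-0.002,0,0,-0.037,-0.002,0,0]}}

```text
time_s: 7.32
tcp_pos: [0.4536, -0.1566, 0.1336]
tool_rot: [-2.254, -2.186, 0.0]
contact_force: [0.4, -0.5, -0.3]
opening: 0.094
gripper_force: 0.0
```

Request:
{"fn": "move_arm", "kwargs": {"targets": [-0.033,-0.002,0,0,0,0,0,0,0,0,0,0,0,0,0,0]}}

```text
time_s: 7.65
tcp_pos: [0.4512, -0.1872, 0.1336]
tool_rot: [-2.254, -2.186, 0.0]
contact_force: [-0.6, -0.7, 0.4]
opening: 0.0942
gripper_force: 0.0
```

```bash
python3 - <<'E'
from h import *
plan([(453,-192,11,0)])
c=cap("wrist");cv2.imwrite("pics/w3.png",c["image"][:,:,::-1])
m=c["image"].astype(int).max(2)<75
o=cv2.morphologyEx(m.astype(np.uint8),cv2.MORPH_OPEN,np.ones((5,5)))
k,_=cv2.findContours(o,cv2.RETR_EXTERNAL,cv2.CHAIN_APPROX_NONE)
for q in k:
    if 500<cv2.contourArea(q)<8000:
        z=np.zeros_like(o);cv2.drawContours(z,[q],-1,1,-1);print(cv2.boundingRect(q),rect(c,z,.026))
E
```

```text
now [ 451.2 -187.2  133.6] -1.7
-> (453, -192, 11, 0)
   -0.001,0,0.031,-0.4,-0.001,0.001,0.03,-0.5,-0.002,0,0.031,-0.4,-0.001,0.001,0.031,-0.4
(291, 227, 53, 50) [ 454.3 -192.7   45.    44.4   -1.7]
(511, 206, 38, 45) [ 639.2 -177.5   41.1   34.6  -86.8]
(134, 186, 23, 106) [ 304.9 -178.    96.    18.7   77.7]
(279, 27, 73, 80) [457.5 -46.9  46.1  44.9 -70.2]
(578, 17, 62, 125) [694.1 -54.2  90.1  58.6  78.2]
```

View pics/w3.png

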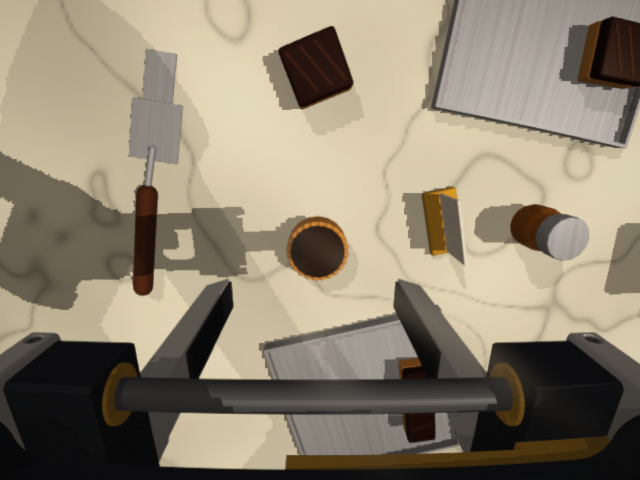

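Tart B at (317,249) px measures (454,-193) mm, matching the top view. The square also agrees, at (456,-47). The butter lies 89 mm ahead, clear of the fingers.

Request:
{"fn": "move_arm", "kwargs": {"targets": [-0.003,0.001,0.031,0,-0.002,0.001,0.031,0,0,0.001,0.031,0,0,0,0.03,0,0,0,0,0]}}

```text
time_s: 8.12
tcp_pos: [0.4549, -0.1917, 0.0095]
tool_rot: [-2.252, -2.189, 0.0]
contact_force: [0.1, -0.0, 0.3]
opening: 0.0939
gripper_force: 0.0
```

Request:
{"fn": "move_arm", "kwargs": {"targets": [0,0,0,0,0,0,0,0,0,0,0,0,0,0,0,0,0,0,0,0], "claw": 1}}

```text
time_s: 8.53
tcp_pos: [0.4548, -0.1929, 0.0118]
tool_rot: [2.254, 2.188, 0.0]
contact_force: [-0.9, 0.5, 0.5]
opening: 0.0637
gripper_force: 0.0
```

Request:
{"fn": "move_arm", "kwargs": {"targets": [0,0,0,0,0,0,0,0,0,0,0,0,0,0,0,0]}}

```text
time_s: 8.87
tcp_pos: [0.4547, -0.1932, 0.0117]
tool_rot: [-2.255, -2.187, -0.0]
contact_force: [-1.5, 1.1, 2.6]
opening: 0.0533
gripper_force: 30.0
```

```bash
python3 - <<'E'
from h import *
plan([(454,-193,131,-1.7),(502,317,131,-1.7),(502,317,20,-1.7)])
E
```

```text
now [ 454.7 -193.2   11.7] -1.8
-> (454, -193, 131, -1.7)
   0,-0,-0.03,-0,0,-0,-0.03,-0,0,-0.001,-0.03,-0,0,0,-0.029,-0.1
-> (502, 317, 131, -1.7)
   0.037,0.002,-0,0,0.036,0.003,-0,0,0.037,0.002,-0,0,0.036,0.003,-0,0,0.037,0.002,-0,0
   0.036,0.002,-0,0,0.037,0.003,-0,0,0.036,0.002,-0,0,0.037,0.003,-0,0,0.036,0.002,-0,0
   0.037,0.002,-0,0,0.036,0.003,-0,0,0.037,0.002,-0,0,0.036,0.003,-0,0
-> (502, 317, 20, -1.7)
   0,-0,0.037,0,0,-0,0.037,0,0,-0,0.037,0
```

Request:
{"fn": "move_arm", "kwargs": {"targets": [0,0,-0.03,0,0,0,-0.03,0,0,0,-0.03,0,0,0,-0.03,0]}}

```text
time_s: 9.2
tcp_pos: [0.4541, -0.193, 0.1324]
tool_rot: [-2.254, -2.187, 0.0]
contact_force: [-0.5, -0.1, -0.2]
opening: 0.0537
gripper_force: 30.0
```

Request:
{"fn": "move_arm", "kwargs": {"targets": [0.037,0.002,0,0,0.036,0.003,0,0,0.037,0.002,0,0,0.036,0.003,0,0,0.037,0.002,0,0]}}

```text
time_s: 9.62
tcp_pos: [0.472, -0.0092, 0.1314]
tool_rot: [2.256, 2.186, 0.0]
contact_force: [0.8, -0.0, -0.1]
opening: 0.0532
gripper_force: 30.0
```

Request:
{"fn": "move_arm", "kwargs": {"targets": [0.037,0.002,0,0,0.036,0.003,0,0,0.037,0.002,0,0,0.036,0.003,0,0,0.037,0.002,0,0]}}

```text
time_s: 10.03
tcp_pos: [0.4895, 0.1736, 0.1312]
tool_rot: [2.255, 2.187, -0.0]
contact_force: [0.9, -0.6, -0.3]
opening: 0.0535
gripper_force: 30.0
```

Request:
{"fn": "move_arm", "kwargs": {"targets": [0.037,0.002,0,0,0.036,0.003,0,0,0.037,0.002,0,0,0.036,0.003,0,0,0,0,0,0]}}

```text
time_s: 10.45
tcp_pos: [0.504, 0.3223, 0.1313]
tool_rot: [-2.249, -2.192, -0.003]
contact_force: [-0.4, 0.1, -0.2]
opening: 0.0539
gripper_force: 30.0
```

Request:
{"fn": "move_arm", "kwargs": {"targets": [0,0,0,0,0,0,0,0,0,0,0,0]}}

```text
time_s: 10.7
tcp_pos: [0.504, 0.3164, 0.1311]
tool_rot: [-2.256, -2.186, 0.001]
contact_force: [0.5, -0.2, -1.2]
opening: 0.0535
gripper_force: 30.0
```

```bash
python3 - <<'E'
from h import *
plan([(504,319,20,-1.7)])
E
```

```text
now [504.  316.4 131.1] -1.8
-> (504, 319, 20, -1.7)
   0.001,-0,0.037,-0,0.001,-0,0.037,-0.1,0.001,-0,0.037,-0
```

Request:
{"fn": "move_arm", "kwargs": {"targets": [0,0,0.037,0,0.001,0,0.037,0,0,0,0.035,0,0,0,0,0,0,0,0,0]}}

```text
time_s: 11.12
tcp_pos: [0.5029, 0.3169, 0.0212]
tool_rot: [-2.255, -2.184, 0.006]
contact_force: [0.3, 0.1, -0.6]
opening: 0.0533
gripper_force: 29.9
```

Request:
{"fn": "move_arm", "kwargs": {"targets": [0,0,0.002,0,0,0,0.002,0,0,0,0,0,0,0,0,0,0,0,0,0]}}

```text
time_s: 11.53
tcp_pos: [0.5049, 0.3188, 0.0197]
tool_rot: [2.254, 2.187, 0.003]
contact_force: [-0.9, 0.4, -1.1]
opening: 0.0536
gripper_force: 29.9
```

Request:
{"fn": "move_arm", "kwargs": {"targets": [0,0,0.002,0,0,0,0.001,0,0,0,0,0,0,0,0,0]}}

```text
time_s: 11.87
tcp_pos: [0.5041, 0.3185, 0.0153]
tool_rot: [-2.255, -2.187, 0.001]
contact_force: [1.1, 0.7, -1.4]
opening: 0.0536
gripper_force: 29.9
```

Request:
{"fn": "move_arm", "kwargs": {"targets": [0,0,0,0,0,0,0,0]}}

```text
time_s: 12.03
tcp_pos: [0.5042, 0.3185, 0.0154]
tool_rot: [-2.255, -2.187, 0.0]
contact_force: [-0.0, 0.8, -1.2]
opening: 0.0534
gripper_force: 29.9
```

Request:
{"fn": "move_arm", "kwargs": {"targets": [0,0,0.001,0,0,0,0,0,0,0,0,0]}}

```text
time_s: 12.28
tcp_pos: [0.5042, 0.3185, 0.0144]
tool_rot: [-2.255, -2.187, 0.0]
contact_force: [-0.6, -0.3, -0.1]
opening: 0.0534
gripper_force: 29.9
```

Request:
{"fn": "move_arm", "kwargs": {"targets": [0,0,0,0,0,0,0,0,0,0,0,0], "claw": -0.35}}

```text
time_s: 12.53
tcp_pos: [0.5044, 0.3186, 0.0146]
tool_rot: [2.255, 2.187, 0.001]
contact_force: [-0.0, 0.1, -0.2]
opening: 0.0634
gripper_force: 0.0
```

Request:
{"fn": "move_arm", "kwargs": {"targets": [0,0,-0.01,0,0,0,-0.03,0,0,0,-0.04,0,0,0,-0.035,0,0,0,0,0]}}

```text
time_s: 12.95
tcp_pos: [0.5091, 0.3206, 0.139]
tool_rot: [2.25, 2.184, 0.022]
contact_force: [1.1, 0.9, 0.5]
opening: 0.0635
gripper_force: 0.0
```

Request:
{"fn": "move_arm", "kwargs": {"targets": [0,0,0,0,0,0,0,0]}}

```text
time_s: 13.12
tcp_pos: [0.5039, 0.3184, 0.1294]
tool_rot: [-2.255, -2.187, 0.001]
contact_force: [-1.0, -0.5, -0.1]
opening: 0.0634
gripper_force: 0.0
```

```bash
python3 - <<'E'
from h import *
plan([(447,68,130,73.3),(447,68,11,73.3)])
E
```

```text
now [503.9 318.4 129.4] -1.7
-> (447, 68, 130, 73.3)
   -0.021,-0.004,-0,-6.3,-0.02,-0.006,-0,-6.2,-0.02,-0.009,-0,-6.3,-0.019,-0.011,-0,-6.2,-0.017,-0.012,-0,-6.3
   -0.016,-0.015,-0,-6.2,-0.014,-0.016,-0,-6.3,-0.012,-0.017,-0,-6.2,-0.011,-0.019,-0,-6.3,-0.008,-0.02,-0.001,-6.2
   -0.006,-0.02,0,-6.3,-0.004,-0.021,0,-6.2
-> (447, 68, 11, 73.3)
   0,-0,0.03,-0,0,-0,0.03,-0,0,-0,0.03,-0,0,-0,0.029,-0
```

Request:
{"fn": "move_arm", "kwargs": {"targets": [-0.021,-0.004,0,-6.3,-0.02,-0.006,0,-6.2,-0.02,-0.009,0,-6.3,-0.019,-0.011,0,-6.2,-0.017,-0.012,0,-6.3], "claw": -0.7}}

```text
time_s: 13.53
tcp_pos: [0.4788, 0.2129, 0.1271]
tool_rot: [-1.572, -2.716, 0.005]
contact_force: [-0.2, -0.5, 0.1]
opening: 0.08
gripper_force: 0.0
```

Request:
{"fn": "move_arm", "kwargs": {"targets": [-0.016,-0.015,0,-6.2,-0.014,-0.016,0,-6.3,-0.012,-0.017,0,-6.2,-0.011,-0.019,0,-6.3,-0.008,-0.02,0,-6.2]}}

```text
time_s: 13.95
tcp_pos: [0.4549, 0.1084, 0.1274]
tool_rot: [-0.784, -3.038, 0.002]
contact_force: [-0.6, -1.3, -0.8]
opening: 0.0796
gripper_force: 0.0
```

Request:
{"fn": "move_arm", "kwargs": {"targets": [-0.006,-0.02,0,-6.3,-0.004,-0.021,0,-6.2,0,0,0,0,0,0,0,0,0,0,0,0]}}

```text
time_s: 14.37
tcp_pos: [0.447, 0.0685, 0.1284]
tool_rot: [-0.46, -3.106, -0.0]
contact_force: [0.2, 0.1, 0.3]
opening: 0.08
gripper_force: 0.0
```

```bash
python3 - <<'E'
from h import *
c=cap("wrist");cv2.imwrite("pics/w4.png",c["image"][:,:,::-1])
m=c["image"].astype(int).max(2)<75
o=cv2.morphologyEx(m.astype(np.uint8),cv2.MORPH_OPEN,np.ones((5,5)))
k,_=cv2.findContours(o,cv2.RETR_EXTERNAL,cv2.CHAIN_APPROX_NONE)
for q in k:
    if 500<cv2.contourArea(q)<12000:
        z=np.zeros_like(o);cv2.drawContours(z,[q],-1,1,-1);print(cv2.boundingRect(q),rect(c,z,.026))
plan([(447,68,11,73.3)])
E
```

```text
(300, 272, 32, 23) [479.1  61.9  27.2  20.7  73.1]
(608, 260, 32, 45) [561.1 332.2  43.6  31.8 -27.9]
(162, 258, 60, 64) [454.8 -41.9  48.7  45.4 -70.2]
(584, 202, 49, 52) [505.6 321.6  46.8  46.1  -3.7]
(559, 197, 35, 45) [486.  289.2  38.9  27.2 -30. ]
(298, 194, 36, 83) [438.7  73.8  71.2  28.7 -17.5]
(0, 148, 46, 25) [ 305.1 -140.5   44.2   16.3   77.6]
now [447.3  68.8 128.7] 73.2
-> (447, 68, 11, 73.3)
   0,-0,0.029,-0,0,-0,0.03,-0,0,-0.001,0.029,-0.1,0,0,0.03,0
```

View pics/w4.png

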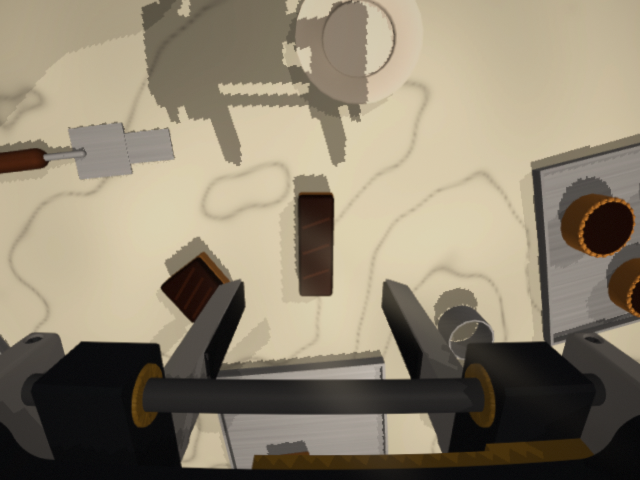

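The bar spans px (298–334, 194–296), aligned between the fingers, with the square and cup clear. Tart B sits in its tray at (606,226).

```bash
python3 - <<'E'
from h import *
c=cap("wrist");print(ray(c,[(316,245),(317,194),(315.5,296)],.026).round(3))
E
```

```text
[[0.446 0.072]
 [0.406 0.086]
 [0.491 0.059]]
```

Request:
{"fn": "move_arm", "kwargs": {"targets": [0,0,0.03,0,0,0,0.03,0,0,0,0.03,0,0,0,0.028,0,0,0,0,0]}}

```text
time_s: 14.88
tcp_pos: [0.4479, 0.0689, 0.0095]
tool_rot: [-0.457, -3.107, -0.0]
contact_force: [-0.2, -0.3, 0.2]
opening: 0.0799
gripper_force: 0.0
```

Request:
{"fn": "move_arm", "kwargs": {"targets": [0,0,0,0,0,0,0,0,0,0,0,0,0,0,0,0,0,0,0,0], "claw": 1}}

```text
time_s: 15.3
tcp_pos: [0.4478, 0.0683, 0.0117]
tool_rot: [0.457, 3.108, 0.0]
contact_force: [-0.1, 0.3, -0.1]
opening: 0.0498
gripper_force: 0.0
```

Request:
{"fn": "move_arm", "kwargs": {"targets": [0,0,0,0,0,0,0,0,0,0,0,0,0,0,0,0,0,0,0,0]}}

```text
time_s: 15.72
tcp_pos: [0.4478, 0.0681, 0.0116]
tool_rot: [0.458, 3.108, 0.0]
contact_force: [-0.3, 0.8, 1.7]
opening: 0.0296
gripper_force: 30.0
```

```bash
python3 - <<'E'
from h import *
plan([(447,68,131,73.3),(467,-375,131,12.6)])
E
```

```text
now [447.8  68.1  11.6] 73.2
-> (447, 68, 131, 73.3)
   0,-0,-0.03,-0,0,-0,-0.03,-0,0.001,-0,-0.03,-0,-0,-0,-0.029,-0.1
-> (467, -375, 131, 12.6)
   -0.012,-0.035,-0,5.1,-0.015,-0.034,-0,5,-0.019,-0.032,-0,5.1,-0.02,-0.03,-0,5,-0.024,-0.029,-0,5.1
   -0.026,-0.026,-0,5.1,-0.028,-0.024,-0,5,-0.03,-0.022,-0,5.1,-0.032,-0.018,-0,5.1,-0.034,-0.016,-0,5
   -0.034,-0.013,-0,5.1,-0.036,-0.009,-0,5
```

Request:
{"fn": "move_arm", "kwargs": {"targets": [0,0,-0.03,0,0,0,-0.03,0,0,0,-0.03,0,0,0,-0.03,0]}}

```text
time_s: 16.05
tcp_pos: [0.4471, 0.0681, 0.1324]
tool_rot: [-0.457, -3.107, 0.0]
contact_force: [0.5, -0.1, -1.0]
opening: 0.0299
gripper_force: 30.0
```

Request:
{"fn": "move_arm", "kwargs": {"targets": [-0.012,-0.035,0,5.1,-0.015,-0.034,0,5,-0.019,-0.032,0,5.1,-0.02,-0.03,0,5,-0.024,-0.029,0,5.1]}}

```text
time_s: 16.47
tcp_pos: [0.4553, -0.1183, 0.1314]
tool_rot: [-1.133, -2.93, 0.0]
contact_force: [0.2, -0.0, -0.7]
opening: 0.0299
gripper_force: 30.0
```

Request:
{"fn": "move_arm", "kwargs": {"targets": [-0.026,-0.026,0,5.1,-0.028,-0.024,0,5,-0.03,-0.022,0,5.1,-0.032,-0.018,0,5.1,-0.034,-0.016,0,5]}}

```text
time_s: 16.88
tcp_pos: [0.4634, -0.3034, 0.131]
tool_rot: [-1.748, -2.61, -0.0]
contact_force: [-0.1, -0.4, -0.4]
opening: 0.0298
gripper_force: 30.0
```

Request:
{"fn": "move_arm", "kwargs": {"targets": [-0.034,-0.013,0,5.1,-0.036,-0.009,0,5,0,0,0,0,0,0,0,0,0,0,0,0]}}

```text
time_s: 17.3
tcp_pos: [0.4669, -0.3743, 0.1307]
tool_rot: [-1.963, -2.45, -0.001]
contact_force: [-1.2, -0.2, -1.2]
opening: 0.0299
gripper_force: 30.0
```

```bash
python3 - <<'E'
from h import *
c=cap("wrist");cv2.imwrite("pics/w5.png",c["image"][:,:,::-1])
plan([(467,-375,20,12.6)])
E
```

```text
now [ 467.  -373.7  130.8] 12.6
-> (467, -375, 20, 12.6)
   -0,-0,0.037,0,-0.001,-0,0.037,0,-0,-0,0.037,0
```

View pics/w5.png

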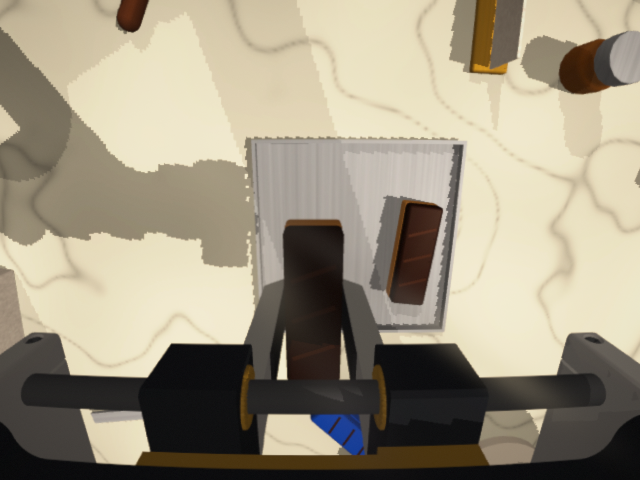

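The bar is held, and tray_bar has corners at (248,139), (465,141) and (443,330). The shown bar is at (415,252).

```bash
python3 - <<'E'
from h import *
c=cap("wrist");p=ray(c,[(248,139),(465,141),(443,330)],.012)*1000
ctr=(p[0]+p[2])/2;print(p.round(),ctr.round(),np.linalg.norm(np.diff(p,axis=0),axis=1))
b=ray(c,[(405,201),(442,207),(424,304),(389,299)],.03)*1000;t=np.radians(12.6)
M=np.array([[np.cos(t),np.sin(t)],[-np.sin(t),np.cos(t)]])
print((M@(b-ctr).T).T.round(), M@(np.array([467,-374])-ctr))
E
```

```text
[[ 396. -299.]
 [ 571. -260.]
 [ 611. -433.]] [ 503. -366.] [179.84244881 176.91099817]
[[ 38.  40.]
 [ 69.  36.]
 [ 62. -51.]
 [ 30. -46.]] [-3.69760368e+01 -2.93725745e-02]
```

Request:
{"fn": "move_arm", "kwargs": {"targets": [0,0,0.037,0,0,0,0.037,0,0,0,0.036,0,0,0,0,0,0,0,0,0]}}

```text
time_s: 17.82
tcp_pos: [0.4667, -0.3731, 0.0205]
tool_rot: [-1.961, -2.45, -0.001]
contact_force: [0.5, 0.2, 0.1]
opening: 0.03
gripper_force: 30.0
```

Request:
{"fn": "move_arm", "kwargs": {"targets": [0,0,0,0,0,0,0,0,0,0,0,0]}}

```text
time_s: 18.07
tcp_pos: [0.4683, -0.3759, 0.0237]
tool_rot: [1.962, 2.449, -0.001]
contact_force: [-0.2, -0.4, -1.5]
opening: 0.0299
gripper_force: 30.0
```

Target height is about 15.6 mm.

Request:
{"fn": "move_arm", "kwargs": {"targets": [0,0,0.003,0,0,0,0.003,0,0,0,0.001,0,0,0,0,0,0,0,0,0]}}

```text
time_s: 18.48
tcp_pos: [0.4672, -0.3751, 0.0143]
tool_rot: [-1.965, -2.451, -0.0]
contact_force: [0.9, 0.4, -1.0]
opening: 0.0299
gripper_force: 30.0
```

Request:
{"fn": "move_arm", "kwargs": {"targets": [0,0,0,0,0,0,0,0]}}

```text
time_s: 18.65
tcp_pos: [0.4673, -0.3752, 0.0144]
tool_rot: [-1.965, -2.451, -0.0]
contact_force: [-0.6, 0.8, -0.9]
opening: 0.0296
gripper_force: 30.0
```

Request:
{"fn": "move_arm", "kwargs": {"targets": [0,0,0.001,0,0,0,0,0,0,0,0,0]}}

```text
time_s: 18.9
tcp_pos: [0.4675, -0.3753, 0.0141]
tool_rot: [1.965, 2.451, -0.0]
contact_force: [-1.1, 0.7, 4.6]
opening: 0.0297
gripper_force: 30.0
```

Request:
{"fn": "move_arm", "kwargs": {"targets": [0,0,0,0,0,0,0,0,0,0,0,0], "claw": 0}}

```text
time_s: 19.15
tcp_pos: [0.4673, -0.3751, 0.0132]
tool_rot: [1.965, 2.451, 0.0]
contact_force: [-1.0, 0.2, 0.9]
opening: 0.0455
gripper_force: 0.0
```

Request:
{"fn": "move_arm", "kwargs": {"targets": [0,0,-0.01,0,0,0,-0.03,0,0,0,-0.04,0,0,0,-0.035,0,0,0,0,0]}}

```text
time_s: 19.57
tcp_pos: [0.4708, -0.379, 0.1378]
tool_rot: [1.956, 2.44, -0.004]
contact_force: [0.2, -0.1, 1.1]
opening: 0.0469
gripper_force: 0.0
```

Request:
{"fn": "move_arm", "kwargs": {"targets": [0,0,0,0,0,0,0,0]}}

```text
time_s: 19.73
tcp_pos: [0.4671, -0.3748, 0.1282]
tool_rot: [-1.965, -2.451, -0.0]
contact_force: [-0.3, 0.1, -0.4]
opening: 0.0469
gripper_force: 0.0
```

```bash
python3 - <<'E'
from h import *
c=cap("wrist");cv2.imwrite("pics/w6.png",c["image"][:,:,::-1])
plan([(456,-46,130,19.5),(456,-46,11,19.5)])
E
```

```text
now [ 466.6 -374.3  127.1] 12.6
-> (456, -46, 130, 19.5)
   0.036,0.007,-0,-0.8,0.036,0.007,-0.001,-0.7,0.035,0.008,0,-0.8,0.036,0.008,-0,-0.8,0.035,0.009,-0.001,-0.8
   0.036,0.009,0,-0.7,0.035,0.01,-0,-0.8,0.035,0.01,-0.001,-0.8,0.035,0.01,0,-0.7
-> (456, -46, 11, 19.5)
   -0,0,0.03,-0,-0,0,0.03,-0,-0,0,0.029,-0,-0,0,0.03,-0
```

View pics/w6.png

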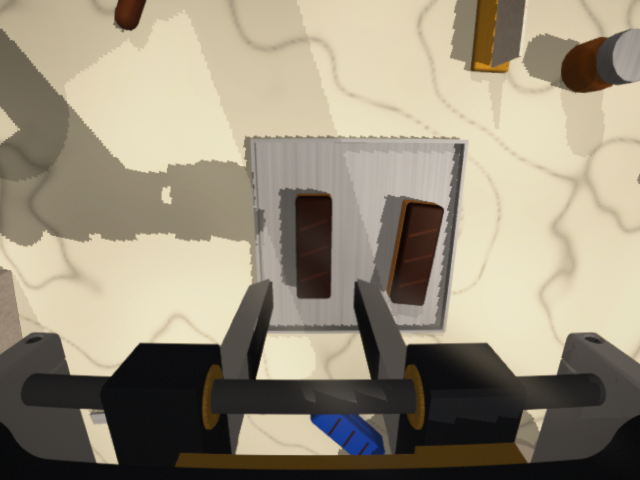

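The bar lies flat in the tray at (313,246), parallel to and clear of the unmoved shown bar. Now the square.

Request:
{"fn": "move_arm", "kwargs": {"targets": [0.036,0.007,0,-0.8,0.036,0.007,0,-0.7,0.035,0.008,0,-0.8,0.036,0.008,0,-0.8,0.035,0.009,0,-0.8], "claw": -1}}

```text
time_s: 20.2
tcp_pos: [0.4601, -0.1905, 0.1262]
tool_rot: [-1.878, -2.513, -0.0]
contact_force: [0.7, -0.3, -1.0]
opening: 0.0771
gripper_force: 0.0
```

Request:
{"fn": "move_arm", "kwargs": {"targets": [0.036,0.009,0,-0.7,0.035,0.01,0,-0.8,0.035,0.01,0,-0.8,0.035,0.01,0,-0.7,0,0,0,0]}}

```text
time_s: 20.62
tcp_pos: [0.454, -0.0416, 0.1261]
tool_rot: [-1.803, -2.566, 0.0]
contact_force: [-0.9, -0.6, 0.1]
opening: 0.094
gripper_force: 0.0
```

Request:
{"fn": "move_arm", "kwargs": {"targets": [0,0,0,0,0,0,0,0]}}

```text
time_s: 20.78
tcp_pos: [0.4559, -0.047, 0.1274]
tool_rot: [-1.813, -2.564, 0.001]
contact_force: [-0.3, -0.5, 0.3]
opening: 0.094
gripper_force: 0.0
```

```bash
python3 - <<'E'
from h import *
plan([(456,-46,11,19.5)])
c=cap("wrist")
m=c["image"].astype(int).max(2)<75
o=cv2.morphologyEx(m.astype(np.uint8),cv2.MORPH_OPEN,np.ones((5,5)))
k,_=cv2.findContours(o,cv2.RETR_EXTERNAL,cv2.CHAIN_APPROX_NONE)
for q in k:
    if 500<cv2.contourArea(q)<12000:
        z=np.zeros_like(o);cv2.drawContours(z,[q],-1,1,-1);print(cv2.boundingRect(q),rect(c,z,.026))
E
```

```text
now [455.9 -47.  127.4] 19.5
-> (456, -46, 11, 19.5)
   0,0,0.029,-0,0,0,0.029,-0,0.001,0,0.029,-0,-0,0,0.029,-0
(289, 218, 54, 53) [456.7 -43.5  45.5  44.4 -70.5]
(521, 1, 39, 57) [557.3 165.9  39.7  25.5 -45.2]
(552, 0, 43, 47) [581.  188.2  37.1  29.9 -44. ]
```

Request:
{"fn": "move_arm", "kwargs": {"targets": [0.001,0,0.029,0,0.001,0,0.029,0,0,0,0.029,0,0,0,0.029,0,0,0,0,0]}}

```text
time_s: 21.25
tcp_pos: [0.4552, -0.0463, 0.0097]
tool_rot: [-1.817, -2.56, 0.001]
contact_force: [-0.3, -0.7, -0.8]
opening: 0.0936
gripper_force: 0.0
```

Request:
{"fn": "move_arm", "kwargs": {"targets": [0,0,0,0,0,0,0,0,0,0,0,0,0,0,0,0,0,0,0,0], "claw": 1}}

```text
time_s: 21.67
tcp_pos: [0.456, -0.0452, 0.0129]
tool_rot: [1.814, 2.564, 0.0]
contact_force: [0.2, -0.6, -0.4]
opening: 0.0641
gripper_force: 0.0
```

Request:
{"fn": "move_arm", "kwargs": {"targets": [0,0,0,0,0,0,0,0,0,0,0,0,0,0,0,0,0,0,0,0]}}

```text
time_s: 22.08
tcp_pos: [0.4559, -0.0449, 0.0127]
tool_rot: [1.814, 2.565, 0.0]
contact_force: [-0.2, 0.8, 1.8]
opening: 0.0459
gripper_force: 30.0
```

```bash
python3 - <<'E'
from h import *
plan([(456,-45,131,19.5),(619,1,131,-11.3)])
E
```

```text
now [455.9 -44.9  12.7] 19.5
-> (456, -45, 131, 19.5)
   -0,0,-0.03,-0,-0,0,-0.029,-0,-0,0,-0.03,-0,-0,0,-0.029,-0
-> (619, 1, 131, -11.3)
   -0.002,0.034,-0,6.2,0.001,0.034,-0,6.1,0.005,0.033,-0,6.2,0.009,0.033,-0,6.1,0.012,0.032,-0,6.2
```

Request:
{"fn": "move_arm", "kwargs": {"targets": [0,0,-0.03,0,0,0,-0.03,0,0,0,-0.03,0,0,0,-0.03,0]}}

```text
time_s: 22.42
tcp_pos: [0.4551, -0.0446, 0.1333]
tool_rot: [-1.813, -2.564, 0.001]
contact_force: [0.1, 0.7, -1.4]
opening: 0.0456
gripper_force: 30.0
```

Request:
{"fn": "move_arm", "kwargs": {"targets": [-0.002,0.034,0,6.2,0.001,0.034,0,6.1,0.005,0.033,0,6.2,0.009,0.033,0,6.1,0.012,0.032,0,6.2]}}

```text
time_s: 22.83
tcp_pos: [0.6203, 0.0018, 0.132]
tool_rot: [-2.435, -1.985, 0.001]
contact_force: [0.5, -0.1, -0.4]
opening: 0.0456
gripper_force: 30.0
```

Request:
{"fn": "move_arm", "kwargs": {"targets": [0,0,0,0,0,0,0,0,0,0,0,0,0,0,0,0]}}

```text
time_s: 23.17
tcp_pos: [0.6181, 0.0009, 0.1321]
tool_rot: [-2.429, -1.991, 0.001]
contact_force: [0.3, 0.3, -0.7]
opening: 0.0456
gripper_force: 30.0
```

```bash
python3 - <<'E'
from h import *
c=cap("wrist");cv2.imwrite("pics/w7.png",c["image"][:,:,::-1])
plan([(619,1,24,-11.3)])
E
```

```text
now [618.2   0.9 132.4] -11.3
-> (619, 1, 24, -11.3)
   0,0,0.036,-0,0,0.001,0.036,-0,0,-0,0.036,-0
```

View pics/w7.png

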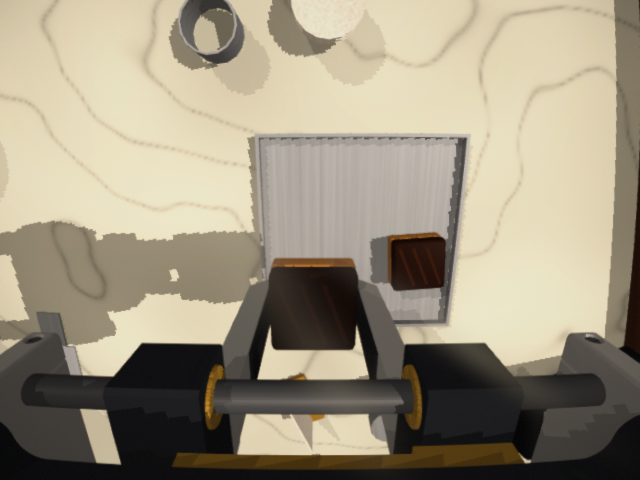

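The square is held. The tray corners are at (256,135), (470,135) and (447,325), with the shown square at (417,263).

```bash
python3 - <<'E'
from h import *
c=cap("wrist");p=ray(c,[(256,135),(470,135),(447,325)],.012)*1000
ctr=(p[0]+p[2])/2;print(p.round(),ctr.round(),np.linalg.norm(np.diff(p,axis=0),axis=1),np.degrees(np.arctan2(*(p[1]-p[0])[::-1])))
b=ray(c,[(390,237),(444,236),(446,288),(391,290)],.03)*1000;t=np.radians(-11.3)
M=np.array([[np.cos(t),np.sin(t)],[-np.sin(t),np.cos(t)]])
print((M@(b-ctr).T).T.round(), M@(np.array([618,1])-ctr))
E
```

```text
[[ 590.  100.]
 [ 764.   66.]
 [ 730. -108.]] [660.  -4.] [177.68939276 177.3744988 ] -11.004117725048527
[[ 22.   6.]
 [ 68.   7.]
 [ 75. -41.]
 [ 27. -42.]] [-42.0687703  -3.2472065]
```

Request:
{"fn": "move_arm", "kwargs": {"targets": [0.002,0.004,0.036,0,0,0,0.036,0,0,0,0.036,0,0,0,0,0,0,0,0,0]}}

```text
time_s: 23.68
tcp_pos: [0.6219, 0.0022, 0.0236]
tool_rot: [-2.428, -1.989, 0.004]
contact_force: [-0.8, 0.2, 0.6]
opening: 0.0458
gripper_force: 30.0
```

Request:
{"fn": "move_arm", "kwargs": {"targets": [0,0,0,0,0,0,0,0,0,0,0,0]}}

```text
time_s: 23.93
tcp_pos: [0.6251, 0.0019, 0.0271]
tool_rot: [2.428, 1.989, 0.004]
contact_force: [-0.1, -0.1, -0.9]
opening: 0.0456
gripper_force: 30.0
```

Request:
{"fn": "move_arm", "kwargs": {"targets": [0,0,0.003,0,0,0,0.003,0,0,0,0.001,0,0,0,0,0,0,0,0,0]}}

```text
time_s: 24.35
tcp_pos: [0.6234, 0.0023, 0.0172]
tool_rot: [-2.43, -1.991, 0.001]
contact_force: [-0.3, -0.3, -0.4]
opening: 0.0459
gripper_force: 30.0
```

Request:
{"fn": "move_arm", "kwargs": {"targets": [0,0,0,0,0,0,0,0]}}

```text
time_s: 24.52
tcp_pos: [0.6236, 0.0022, 0.0175]
tool_rot: [2.43, 1.991, 0.0]
contact_force: [0.3, 0.6, -0.2]
opening: 0.046
gripper_force: 30.0
```

Request:
{"fn": "move_arm", "kwargs": {"targets": [0,0,0.001,0,0,0,0.001,0,0,0,0,0,0,0,0,0]}}

```text
time_s: 24.85
tcp_pos: [0.6238, 0.0022, 0.0165]
tool_rot: [-2.43, -1.991, 0.0]
contact_force: [-1.3, -0.1, 4.8]
opening: 0.0458
gripper_force: 30.0
```

Request:
{"fn": "move_arm", "kwargs": {"targets": [0,0,0,0,0,0,0,0,0,0,0,0], "claw": -0.2}}

```text
time_s: 25.1
tcp_pos: [0.6236, 0.0022, 0.0154]
tool_rot: [2.43, 1.991, 0.0]
contact_force: [0.1, 0.6, -0.2]
opening: 0.0563
gripper_force: 0.0
```

Request:
{"fn": "move_arm", "kwargs": {"targets": [0,0,-0.01,0,0,0,-0.03,0,0,0,-0.04,0,0,0,-0.035,0,0,0,0,0]}}

```text
time_s: 25.52
tcp_pos: [0.6288, 0.0014, 0.1401]
tool_rot: [2.421, 1.984, 0.016]
contact_force: [0.6, -0.1, 0.3]
opening: 0.0564
gripper_force: 0.0
```

Request:
{"fn": "move_arm", "kwargs": {"targets": [0,0,0,0,0,0,0,0,0,0,0,0]}}

```text
time_s: 25.77
tcp_pos: [0.6222, 0.0025, 0.1286]
tool_rot: [-2.428, -1.989, 0.004]
contact_force: [0.4, -0.3, 0.6]
opening: 0.0562
gripper_force: 0.0
```

```bash
python3 - <<'E'
from h import *
s=monitor.get_state();print(s["time_s"],s["qd"].round(3))
c=cap("wrist");d=cap("side")
cv2.imwrite("pics/f1.png",np.hstack([cv2.resize(c["image"],(400,300)),cv2.resize(d["image"],(400,300))])[:,:,::-1])
cv2.imwrite("pics/f2.png",d["image"][140:,180:460,::-1])
E
```

```text
25.7667 [ 0.001  0.013  0.005 -0.001 -0.002  0.001]
```

View pics/f1.png

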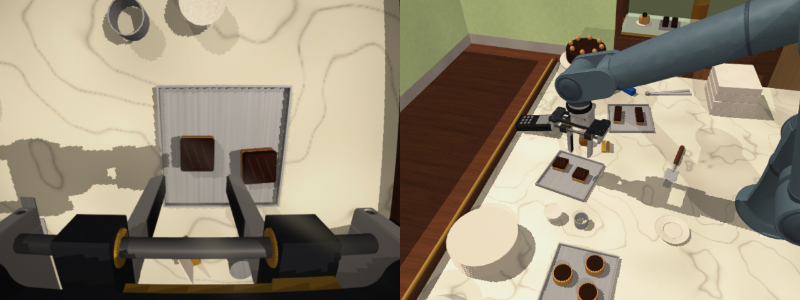

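The square is flat in its tray at (197,153). In the side view all three trays hold the right pastries flat: tarts around (575,275), squares (570,170) and bars (628,115). Handing in.

```bash
python3 -c "
from plant import robot
print(robot.close_job())"
```

```text
the job is handed in; nothing more can be done
None
```

All four pastries lie flat on their matching trays, going by the final wrist and side pictures, and the job was handed in at about 26 s on the robot's clock; no verdict came back.

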